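# Potted succulents to their matching saucers

### The arm

A 7-joint arm with a two-finger parallel gripper is mounted at the origin on the work surface. World frame = base frame: x ahead of the robot, y to its left, z up, the work surface at z = 0. Lengths are in m, angles in rad, forces in N, time in s.
With the tool pointing down it reaches from about 0.425 to 0.875 m from the base axis. Payload 4.7 kg.
Tool frame: the origin (TCP) lies between the finger pads; the fingertips stand 17 mm ahead of it and the grasp point (between the pads) lies 2 mm behind it; z points along the fingers, x is the direction in which the jaws open and shut, and the axes are right-handed (so a half turn about z gives the same grasp; the last joint's range is limited). The gripper opens to 85 mm and grips with 20 to 120 N. Pads are 22 mm wide; open, the fingers measure 114 mm over their backs; the gripper's body (76 mm by 85 mm) begins 54 mm behind the grasp point. The pads swing forward as they close: fully open they stand 13 mm farther back than shut.
Start: joints at [1.192, 0.321, -0.07, 1.45, 0.023, 1.371, -0.057], TCP at [0.249, -0.601, 0.248] pointing down, gripper open.
Joint ranges: [-2.86, 2.86], [-0.3, 2.09], [-1.38, 1.24], [0.06, 2.45], [-1.56, 4.7], [0.09, 2.05], [-2.69, 2.69]. Speed limits (rad/s): [2.57, 2.57, 3.14, 3.14, 3.14, 3.14, 3.14].

### API

Orientations are given as a unit quaternion [w, x, y, z].
In Python, from plant import monitor, cams, env gives the robot as it stands. The module is installed in compiled form; this text tells all that it offers.
- The arm moves only by the tool servo_tool, never from a script. Its argument "series" is a list of rows, each a list of 6 numbers: the shift along the tool's x, y, z in cm, then the turn, a rotation vector about the tool's x, y, z in degrees. A call has 1 to 5 rows; each row is the pose to reach, as a shift and turn from the pose measured when the call began, along the tool's axes at that moment; what a row does not reach only later rows make up. A row lasts 1/8 s, in which the tool goes at most 62.5 mm and 10.7 degrees, less where a joint would pass 70% of its speed; a pose out of reach is approached as far as the arm can. A call with a gripper value outside its range is refused whole. "grip" is the closure, from -1 (fully open) to 1 (shut), so that 0 is half open, set as the call begins (left out, the last holds). The fingers move at their own pace and stop on an object; "force" is the grip in N (left out, the last holds). Time passes only in rows, so rows that repeat a pose let the fingers close. It gives the time, the measured TCP pose, the force and the opening at its end, in the units of the state.
- monitor.observe(): the state, without advancing time (a new reading comes with each control period).
- cams.capture(name): name is "side" or "top" or "wrist"; returns (picture, depth): 384x512x3 uint8, red, green, blue; 384x512 float32, m along the optical axis (not along the pixel's ray), 0 where there is no reading.
- cams.calibration(name): a dict with "camera_matrix" (3x3 intrinsics, pixels), "D" ([k1, k2, p1, p2, k3] as OpenCV has them; the pictures are not rectified), "view" (4x4, takes a point from world to camera coordinates). Camera axes: x right, y down, z forward; pixel columns grow to the right and rows downward; lengths in m; the calibration is good to about 2 mm. A picture is of the moment at which its call begins: read the wrist's pose just before it. calibration takes no time and is no camera call; for the wrist camera it gives the pose at the moment of the call.
- env.finish_job(): hands the job in, once; it reports no verdict.
The state is a dict: "t": time; "q": joint angles; "qd": joint speeds; "effort": joint torques, N m; "ee_pos": TCP position; "eef_rot": TCP orientation; "ft_force": force on the tool from outside, world axes, zero at the start; "moment": the same for the moment, N m; "grip_width": opening from 0.0 (shut) to 1.0 (fully open).
Only numpy, scipy, OpenCV 4.12 (cv2) and the standard library are available. Lean on these libraries where they do the work, as an engineer would, in place of code of your own. Each camera call takes 0.05 s, during which the arm holds its last target. There are 200 camera calls.

### The job

Move the four little potted plants from the table up onto the oak ledge, each to the middle of the saucer that matches its pot: mosaic on mosaic, terracotta on terracotta, white on white, black on black. Set each one down standing upright and flat on its saucer's floor, without dropping or tipping any, and leave the candle and the brass sculpture where they are.

Things in the scene. Friction and masses are not known exactly. Their poses are not given: they have to be found in the camera images.
- pot_teal: Loose mosaic pot, teal with cream and purple tile chips, holding a dark green pointed succulent (rigid), 0.15-0.31 kg. Round: foot 46 mm diameter up to 35 mm high, then a straight collar 54 mm diameter from 35 to 60 mm high (grip here, any yaw); the plant stays within 21 mm of the axis, top at most 84 mm high. Origin: centre of the underside, z up.
- pot_clay: Loose plain terracotta orange-brown pot, holding a light green round-leaved succulent (rigid), 0.15-0.31 kg. Round: foot 46 mm diameter up to 35 mm high, then a straight collar 54 mm diameter from 35 to 60 mm high (grip here, any yaw); the plant stays within 21 mm of the axis, top at most 84 mm high. Origin: centre of the underside, z up.
- pot_white: Loose plain white pot, holding a ball of bright green grass (rigid), 0.15-0.31 kg. Round: foot 46 mm diameter up to 35 mm high, then a straight collar 54 mm diameter from 35 to 60 mm high (grip here, any yaw); the plant stays within 21 mm of the axis, top at most 84 mm high. Origin: centre of the underside, z up.
- pot_black: Loose plain charcoal-black pot, holding a spiky grey-green plant (rigid), 0.15-0.31 kg. Round: foot 46 mm diameter up to 35 mm high, then a straight collar 54 mm diameter from 35 to 60 mm high (grip here, any yaw); the plant stays within 21 mm of the axis, top at most 84 mm high. Origin: centre of the underside, z up.
- saucer_teal: Fixed saucer, teal with a ring of cream and purple chips on its floor, 84 mm across, 9 mm high; inside floor 5 mm above its origin, 68 mm across. Origin: centre of the underside, z up, y along the oak ledge on which four saucers stand in a row 113 mm or more apart. The ledge is fixed, 110 x 560 mm, floor 12 mm above the table; lips 10 mm thick, 24 (near) and 30 mm (far) above the table.
- saucer_clay: Fixed saucer, plain terracotta orange-brown, 84 mm across, 9 mm high; inside floor 5 mm above its origin, 68 mm across. Origin: centre of the underside, z up, y along the oak ledge on which four saucers stand in a row 113 mm or more apart. The ledge is fixed, 110 x 560 mm, floor 12 mm above the table; lips 10 mm thick, 24 (near) and 30 mm (far) above the table.
- saucer_white: Fixed saucer, plain white, 84 mm across, 9 mm high; inside floor 5 mm above its origin, 68 mm across. Origin: centre of the underside, z up, y along the oak ledge on which four saucers stand in a row 113 mm or more apart. The ledge is fixed, 110 x 560 mm, floor 12 mm above the table; lips 10 mm thick, 24 (near) and 30 mm (far) above the table.
- saucer_black: Fixed saucer, plain charcoal-black, 84 mm across, 9 mm high; inside floor 5 mm above its origin, 68 mm across. Origin: centre of the underside, z up, y along the oak ledge on which four saucers stand in a row 113 mm or more apart. The ledge is fixed, 110 x 560 mm, floor 12 mm above the table; lips 10 mm thick, 24 (near) and 30 mm (far) above the table.
- sculpture: Bystander: loose brass wire loop sculpture on a 60 x 100 mm slate foot, 103 mm tall, on the table at the right of the pots. Origin: centre of the underside.
- candle: Bystander: loose candle in an amber glass, 68 mm diameter, 65 mm high, on the table at the left of the pots. Origin: centre of the underside.
There are look-alikes about, which are no part of the job. Leave any blue look-alike of the pot_clay alone.

How it is judged:
By the outcome, as a careful person would: the job done as asked, in the order asked, and still so for the second after the job is handed in, with the robot touching nothing.
It also fails if it takes over 99 s, if anything falls off the work surface, if the arm or the gripper's body presses on something with over 40 N, if the wrist force passes 120 N, or if a joint passes its speed limit or range.

## Working session

There is one attempt and no reset: what is moved stays moved. The work goes in short steps, Python scripts to look and compute and a tool call to move; the robot and the scene stay as the last step left them, time stands still between calls to the robot, and variables do not carry over. Pictures are saved under pics/ and viewed, about 12 in all and at most 16, crops included, and the job is handed in when it is done.

Besides the shell and the picture viewer there is one more tool, called after ">>>" as name(argument=value, ...) on one line, values as JSON. servo_tool: Moves the arm, as the interface text tells. Its arguments: {"type":"object","properties":{"series":{"type":"array"},"grip":{"type":"number"},"force":{"type":"number"}},"required":["series"]}

```bash
mkdir -p pics
cat > h.py <<'E'
import numpy as np,cv2
from plant import monitor,cams,env
from scipy.spatial.transform import Rotation as R
def pts(name,uv,z):
    c=cams.calibration(name);K=np.array(c["camera_matrix"]);D=np.array(c["D"],float);V=np.array(c["view"])
    n=cv2.undistortPoints(np.array(uv,float).reshape(-1,1,2),K,D).reshape(-1,2)
    d=np.c_[n,np.ones(len(n))]@V[:3,:3];o=-V[:3,:3].T@V[:3,3]
    return o+d*((z-o[2])/d[:,2])[:,None]
def shot(name,f):
    p,d=cams.capture(name);cv2.imwrite(f"pics/{f}.png",p[:,:,::-1]);np.save(f"pics/{f}.npy",d);return p,d
def pose():
    s=monitor.observe();q=s["eef_rot"];return np.array(s["ee_pos"]),R.from_quat([q[1],q[2],q[3],q[0]]),s
def delta(target):
    p,r,s=pose();return r.inv().apply(np.array(target)-p)*100
E
python3 - <<'E'
from h import *
for n in("top","side"):
    shot(n,n+"0");c=cams.calibration(n);V=np.array(c["view"]);print(n,-V[:3,:3].T@V[:3,3],V[2,:3],c["camera_matrix"][0])
p,r,s=pose();print(p,r.as_matrix().round(3),s)
E
```

```text
top [3.92299640e-01 7.51753537e-04 1.12989684e+00] [ 0.07936196  0.00717976 -0.99682001] [454.45925558   0.         252.82394913]
side [-0.13671922  1.04297602  0.72749109] [ 0.44568797 -0.74838941 -0.49119805] [458.37837668   0.         264.53767877]
[ 0.2485935  -0.60009796  0.24735282] [[ 0.383 -0.924 -0.001]
 [-0.924 -0.383  0.002]
 [-0.002  0.    -1.   ]] {'t': 0.1, 'q': array([ 1.19208896,  0.32172689, -0.07007032,  1.45154141,  0.02257731,
        1.37080607, -0.0568949 ]), 'qd': array([ 0.00043518, -0.00148322, -0.00170545, -0.00307046,  0.00167761,
       -0.00117381,  0.00070649]), 'effort': array([ 1.96215578e-04, -4.94878078e+01, -3.83782033e-01, -3.15212345e+01,
        1.31836371e-02,  7.36352726e-03,  1.07746303e-05]), 'ee_pos': array([ 0.2485935 , -0.60009796,  0.24735282]), 'eef_rot': array([-4.38957528e-04,  8.31503421e-01, -5.55518985e-01, -7.25205739e-04]), 'ft_force': array([-0.27802692,  0.06516389,  0.98010857]), 'moment': array([ 0.00932515, -0.03173902, -0.02592892]), 'grip_width': 0.9976971706469756}
```

View pics/top0.png

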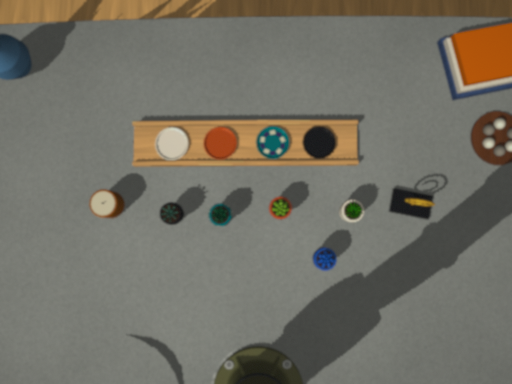

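View pics/side0.png

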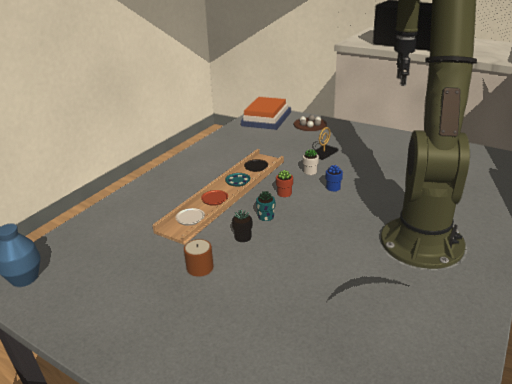

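The top view shows these at (column, row):

- **Pots:** black (172,213), teal mosaic (220,214), terracotta (280,208), white (352,211).
- **Blue look-alike:** (324,259), to be left alone.
- **Saucers:** white (172,143), clay (221,142), teal (273,142), black (319,142).
- **Other things:** candle (106,203), sculpture (410,202).

The side view agrees with this. Possible mix-ups are the clay pot with the blue pot, and the teal and black pots with each other, as both are dark. I'll measure positions and check in one crop.

```bash
cat > meas.py <<'E'
from h import *
def cloud(name,d):
    h,w=d.shape;u,v=np.meshgrid(np.arange(w),np.arange(h));c=cams.calibration(name)
    K=np.array(c["camera_matrix"]);D=np.array(c["D"],float);V=np.array(c["view"])
    n=cv2.undistortPoints(np.c_[u.ravel(),v.ravel()].astype(float).reshape(-1,1,2),K,D).reshape(-1,2)
    P=np.c_[n,np.ones(len(n))]*d.reshape(-1,1)
    return ((P-V[:3,3])@V[:3,:3]).reshape(h,w,3)
E
python3 - <<'E'
from meas import *
im=cv2.imread("pics/top0.png");d=np.load("pics/top0.npy");P=cloud("top",d)
print("table z",np.median(P[280:320,100:200,2]))
for n,(u,v) in dict(black=(172,213),teal=(220,214),clay=(280,208),white=(352,211),blue=(324,259),candle=(106,203),sculpt=(410,202)).items():
    s=np.s_[v-22:v+23,u-24:u+25];q=P[s].reshape(-1,3)
    t=q[(q[:,2]>.048)&(q[:,2]<.1)]
    (c,r)=cv2.minEnclosingCircle(t[:,:2].astype(np.float32)); f=q[(q[:,2]>.012)]
    print(n,np.round(c,4),round(r,4),"median",np.median(t,0).round(4),"ext",f.min(0).round(3),f.max(0).round(3))
hsv=cv2.cvtColor(im,cv2.COLOR_BGR2HSV).astype(int)
for n,(u,v) in dict(white=(172,143),clay=(221,142),teal=(273,142),black=(319,142)).items():
    oy,ox=v-24,u-26;h=hsv[oy:oy+48,ox:ox+52]
    oak=(h[...,0]>8)&(h[...,0]<28)&(h[...,1]>60)&(h[...,2]>95)
    if n=="clay": oak=~((h[...,0]<9)&(h[...,1]>150)|(h[...,0]>170))
    m=(~oak).astype(np.uint8);m[:5]=0;m[-9:]=0;m=cv2.morphologyEx(m,cv2.MORPH_OPEN,np.ones((5,5)))
    cs,_=cv2.findContours(m,cv2.RETR_EXTERNAL,cv2.CHAIN_APPROX_NONE);k=max(cs,key=cv2.contourArea).reshape(-1,2)+[ox,oy]
    w=pts("top",k,.021)[:,:2].astype(np.float32);e=cv2.fitEllipse(w);print("S",n,np.round(e[0],4),np.round(e[1],4),"enc",cv2.minEnclosingCircle(w))
cv2.imwrite("pics/crop0.png",cv2.resize(im[110:275,80:450],None,fx=2.1,fy=2.1,interpolation=cv2.INTER_CUBIC))
E
```

```text
table z -0.00024444361510976266
black [0.4334 0.2036] 0.0271 median [0.4331 0.202  0.0607] ext [0.392 0.001 0.035] [0.46  0.229 1.13 ]
teal [0.4294 0.0882] 0.0277 median [0.4292 0.0866 0.0612] ext [0.392 0.001 0.041] [0.457 0.116 1.13 ]
clay [ 0.4444 -0.0547] 0.0269 median [ 0.444  -0.0542  0.0615] ext [ 0.392 -0.081  0.039] [4.71e-01 1.00e-03 1.13e+00]
white [ 0.4344 -0.2257] 0.0272 median [ 0.4339 -0.2239  0.0608] ext [ 0.392 -0.252  0.012] [4.60e-01 1.00e-03 1.13e+00]
blue [ 0.3217 -0.1582] 0.0274 median [ 0.3229 -0.156   0.0617] ext [ 0.296 -0.185  0.037] [3.92e-01 1.00e-03 1.13e+00]
candle [0.4585 0.364 ] 0.0341 median [0.4583 0.3619 0.065 ] ext [0.392 0.001 0.013] [0.492 0.396 1.13 ]
sculpt [ 0.4525 -0.3814] 0.0327 median [ 0.4529 -0.3771  0.085 ] ext [ 0.392 -0.436  0.012] [4.91e-01 1.00e-03 1.13e+00]
S white [0.6098 0.2088] [0.0778 0.0797] enc ((0.6086720824241638, 0.20803213119506836), 0.041475750505924225)Traceback (most recent call last):
  File "<stdin>", line 15, in <module>
ValueError: max() iterable argument is empty
```

Run:
```python
from meas import *
im=cv2.imread("pics/top0.png");d=np.load("pics/top0.npy");P=cloud("top",d)
for n,(u,v) in dict(white=(172,143),clay=(221,142),teal=(273,142),black=(319,142)).items():
    s=np.s_[v-19:v+20,u-22:u+23];z=P[s][...,2];lip=P[v-27:v+28,u,:]
    m=((z>.0148)).astype(np.uint8);m=cv2.morphologyEx(m,cv2.MORPH_OPEN,cv2.getStructuringElement(2,(7,7)))
    cs,_=cv2.findContours(m,cv2.RETR_EXTERNAL,cv2.CHAIN_APPROX_NONE);k=max(cs,key=cv2.contourArea).reshape(-1,2)+[u-22,v-19]
    w=pts("top",k,.021)[:,:2].astype(np.float32);e=cv2.fitEllipse(w)
    print(n,np.round(e[0],4),np.round(e[1],4),"enc",cv2.minEnclosingCircle(w),im[v+5,u-8],"floor",P[v,u].round(4), "lips x",lip[(lip[:,2]>.022)][:,0].round(3))
cv2.imwrite("pics/crop0.png",cv2.resize(im[110:275,80:450],None,fx=2.1,fy=2.1,interpolation=cv2.INTER_CUBIC))
```

```text
Traceback (most recent call last):
ValueError: max() iterable argument is empty
```

Run:
```python
from meas import *
im=cv2.imread("pics/top0.png");d=np.load("pics/top0.npy");P=cloud("top",d)
for u in (172,221,273,319): print((P[114:170:2,u,2]*1000).round(0).astype(int), im[142,u-18:u+19:4].tolist())
print((d==0).sum())
cv2.imwrite("pics/crop0.png",cv2.resize(im[110:275,80:450],None,fx=2.1,fy=2.1,interpolation=cv2.INTER_CUBIC))
```

```text
[   0 1130   -2    0   30   26   12   21   14   16   18   14   16   17
   17   18   16   15   20   18   15   12   17   12   25   26    6    1] [[110, 154, 192], [159, 179, 187], [172, 194, 203], [173, 193, 203], [173, 194, 203], [174, 195, 204], [174, 195, 204], [174, 195, 205], [170, 192, 201], [67, 103, 134]]
[  -2   -1 1130   33   31   27   11   16   16   17   16   18   16   16
   16   16   16   17   16   16   17   13   21   10   23   21    1    0] [[66, 114, 172], [27, 65, 156], [26, 68, 162], [25, 67, 163], [25, 68, 163], [27, 68, 163], [27, 68, 163], [28, 69, 165], [30, 69, 157], [80, 129, 170]]
[ 4  2 -2 30 30 22 20 19 14 18 15 19 15 15 15 15 19 15 16 14 13 15 19  9
 23 22 -4 -1] [[91, 133, 159], [95, 97, 42], [117, 127, 108], [97, 97, 10], [96, 95, 10], [96, 97, 10], [98, 98, 12], [114, 122, 99], [92, 92, 10], [64, 102, 133]]
[-3  1 -2 34 30 19 19 17 15 21 14 17 13 20 14 14 16 16 15 19 16 16 18 24
 22 16  2  3] [[80, 130, 172], [27, 27, 27], [28, 26, 27], [27, 26, 26], [30, 28, 25], [29, 29, 27], [28, 26, 26], [29, 28, 25], [30, 28, 28], [66, 107, 139]]
832
```

View pics/crop0.png

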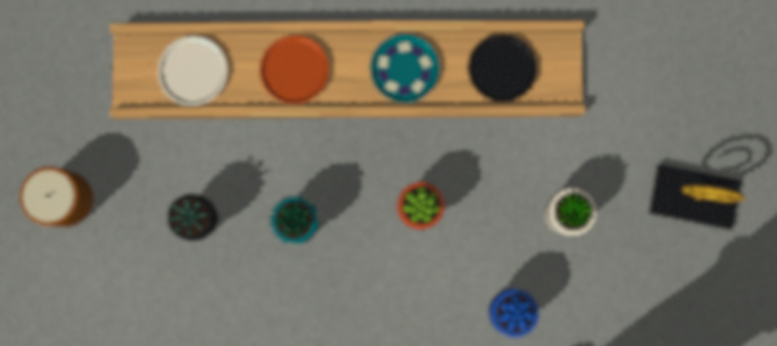

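The crop confirms the choices: black (190,217), teal (295,219), clay (421,205), white (572,212), and the blue look-alike at (514,312). Next I'll fit the saucers by colour.

Run:
```python
from meas import *
im=cv2.imread("pics/top0.png");B,G,Rr=[im[...,i].astype(int) for i in range(3)]
f=dict(white=((172,143),(B>.75*Rr)&(Rr>130)),clay=((221,142),Rr>1.9*G),teal=((273,142),(B>.8*Rr)),black=((319,142),np.maximum(Rr,B)<48))
for n,((u,v),M) in f.items():
    m=np.zeros(M.shape,np.uint8);s=np.s_[v-19:v+20,u-22:u+23];m[s]=M[s]
    m=cv2.morphologyEx(m,cv2.MORPH_OPEN,np.ones((3,3)))
    cs,_=cv2.findContours(m,0,cv2.CHAIN_APPROX_NONE);k=cv2.convexHull(max(cs,key=cv2.contourArea)).reshape(-1,2)
    w=pts("top",k,.021)[:,:2].astype(np.float32);e=cv2.fitEllipse(w);c,r=cv2.minEnclosingCircle(w)
    print(n,np.round(e[0],4),np.round(e[1],4),"enc",np.round(c,4),round(r,4))
p,r,s=pose();print((R.from_matrix(np.diag([1,-1,-1]).astype(float))*r.inv()).as_rotvec(degrees=True),(r.inv()*R.from_matrix(np.diag([1,-1,-1]).astype(float))).as_rotvec(degrees=True),delta([.43,.0875,.20]))
```

```text
white [0.6083 0.2089] [0.0804 0.0839] enc [0.6075 0.2082] 0.0425
clay [0.608  0.0883] [0.0778 0.0788] enc [0.6079 0.0883] 0.0399
teal [ 0.6082 -0.0414] [0.0806 0.0831] enc [ 0.6079 -0.0413] 0.0418
black [ 0.6067 -0.1562] [0.0743 0.0755] enc [ 0.6065 -0.1558] 0.0383
[-5.33312782e-02 -8.81090915e-02  6.74929478e+01] [-5.33312782e-02  8.81090915e-02 -6.74929478e+01] [-56.57025394 -43.08031979   4.8278406 ]
```

>>> servo_tool(series=[[-2.9, -5.3, 0, 0, 0, -10], [-5.8, -10.6, 0, 0, 0, -20], [-8.7, -15.9, 0, 0, 0, -30], [-11.6, -21.2, 0, 0, 0, -40], [-14.5, -26.5, 0, 0, 0, -50]], grip=-1, force=40)

```text
t: 0.72
ee_pos: [0.4387, -0.363, 0.2473]
eef_rot: [-0.001, 0.989, -0.149, -0.001]
ft_force: [1.0, -0.8, -0.6]
grip_width: 0.999
```

>>> servo_tool(series=[[-1.8, -5.5, 0.7, 0, 0, -8.5], [-3.6, -11.0, 1.4, 0, 0, -17.2], [-5.4, -16.5, 2.1, 0, 0, -17.2], [-7.2, -22.0, 2.8, 0, 0, -17.2], [-9.0, -27.5, 3.5, 0, 0, -17.2]])

```text
t: 1.35
ee_pos: [0.4333, -0.0717, 0.2123]
eef_rot: [-0.001, 1.0, 0.0, -0.001]
ft_force: [1.5, -0.0, -0.3]
grip_width: 1.0
```

```bash
python3 -c "
from h import *
p,r,s=pose();print(p,delta([.43,.0875,.15]),(r.inv()*R.from_matrix(np.diag([1,-1,-1]).astype(float))).as_rotvec(degrees=True))"
```

```text
[ 0.43333107 -0.07169271  0.21230686] [ -0.32155062 -15.91123585   6.25178102] [-0.07458949  0.06580034  0.01580139]
```

Now axis-aligned (tool x = world x, tool y = −world y, tool z = down). I'll move to above the teal pot.

>>> servo_tool(series=[[-0.1, -5.4, 1.5, 0, 0, 0], [-0.2, -10.8, 2.8, 0, 0, 0], [-0.3, -15.9, 4.5, 0, 0, 0], [-0.3, -15.9, 4.8, 0, 0, 0], [-0.3, -15.9, 4.8, 0, 0, 0]])

```text
t: 1.98
ee_pos: [0.4299, 0.0867, 0.1641]
eef_rot: [-0.0, 1.0, 0.0, -0.001]
ft_force: [-0.2, -0.2, 0.5]
grip_width: 1.0
```

Run:
```python
from meas import *
c=cams.calibration("wrist");V=np.array(c["view"]);print(-V[:3,:3].T@V[:3,3],V[2,:3])
p,d=shot("wrist","w0");P=cloud("wrist",d);print(pose()[0])
m=(P[...,2]>.045)&(P[...,2]<.09)&(d>0.03)
n,l,st,ce=cv2.connectedComponentsWithStats(m.astype(np.uint8))
for i in range(1,n):
    if st[i,4]>300:
        q=P[l==i];e=cv2.minEnclosingCircle(q[:,:2].astype(np.float32));print(ce[i],st[i],e,np.median(q,0))
```

```text
[0.4302991  0.17034833 0.28947112] [-0.00143362 -0.3209234  -0.94710407]
[0.43025403 0.08616238 0.16443332]
[267.42737497  54.44364681] [ 233   16   70   78 4179] ((0.43678733706474304, 0.20279130339622498), 0.02718433365225792) [0.43644573 0.2021453  0.06070105]
[261.50449205 196.38113338] [ 231  166   61   61 2894] ((0.4321974515914917, 0.08627412468194962), 0.027950815856456757) [0.43255201 0.09264791 0.0607518 ]
[274.12126437 318.92413793] [ 250  297   50   44 1740] ((0.4468798041343689, -0.05576029792428017), 0.0271342471241951) [ 0.44485439 -0.04387629  0.06030064]
```

View pics/w0.png

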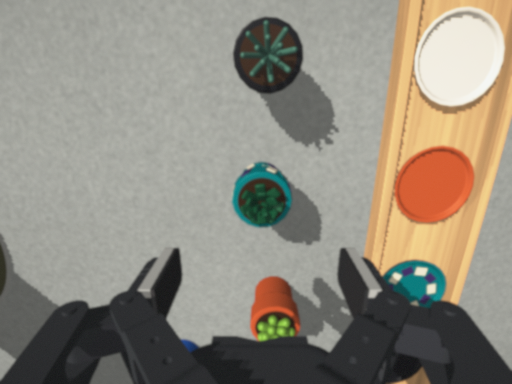

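The wrist view shows the teal pot at (262,197) between the fingers' paths, black at (267,54) and clay at (274,318). It agrees with the top view to 2–3 mm. I'll descend and grasp.

>>> servo_tool(series=[[0.1, -0.1, 4, 0, 0, 0], [0.1, -0.1, 8, 0, 0, 0], [0.1, -0.1, 11, 0, 0, 0], [0.1, -0.1, 11.7, 0, 0, 0], [0.1, -0.1, 11.7, 0, 0, 0]])

```text
t: 2.65
ee_pos: [0.4316, 0.0866, 0.0479]
eef_rot: [-0.001, 1.0, -0.001, -0.001]
ft_force: [-0.4, 0.2, 0.1]
grip_width: 0.998
```

>>> servo_tool(series=[[0, 0, 0, 0, 0, 0], [0, 0, 0, 0, 0, 0], [0, 0, 0, 0, 0, 0], [0, 0, 0, 0, 0, 0], [0, 0, 0, 0, 0, 0]], grip=1, force=40)

```text
t: 3.28
ee_pos: [0.4327, 0.0864, 0.0492]
eef_rot: [-0.0, 1.0, -0.002, 0.0]
ft_force: [-0.7, -0.0, 5.8]
grip_width: 0.623
```

>>> servo_tool(series=[[0, 0, -0.5, 0, 0, 0], [0, 0, -2.5, 0, 0, 0], [0, 0, -5.5, 0, 0, 0], [0, 0, -8, 0, 0, 0], [0, 0, -8, 0, 0, 0]])

```text
t: 3.9
ee_pos: [0.4341, 0.0865, 0.131]
eef_rot: [0.0, 1.0, -0.002, 0.003]
ft_force: [0.2, 0.2, -2.8]
grip_width: 0.617
```

Run:
```python
from meas import *
p,d=shot("top","t1");P=cloud("top",d);print(pose()[0],monitor.observe()["ft_force"])
p,d=shot("side","s1")
cv2.imwrite("pics/s1c.png",cv2.resize(p[100:270,150:370,::-1],None,fx=3,fy=3))
print(delta([.608,-.0413-.0012,.13]))
```

```text
[0.43302934 0.08623814 0.12964771] [ 0.02215226 -0.30585409 -2.42717662]
[17.61673551 12.81063168 -0.10652034]
```

View pics/s1c.png

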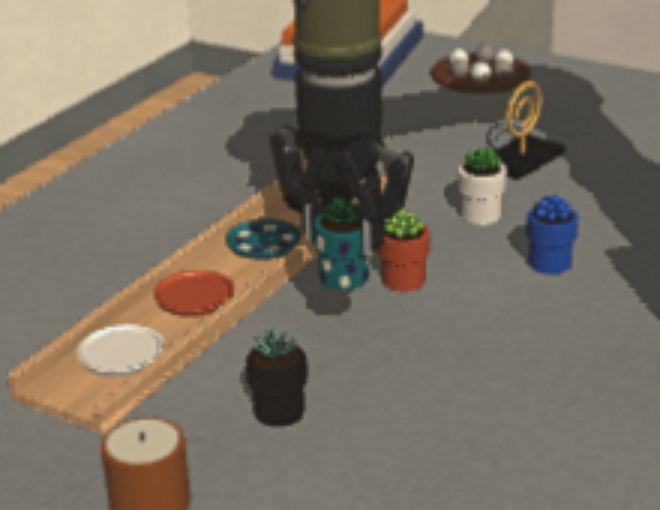

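The teal pot is held upright and clear of the table (crop (340,245)), with the others undisturbed. I'll check the saucer positions through the wrist camera to resolve the 2–3 mm bias in x.

```bash
cat > sau.py <<'E'
from meas import *
def saucers(im,name="wrist"):
    B,G,Rr=[im[...,i].astype(int) for i in (2,1,0)]
    for n,M in dict(white=(B>.75*Rr)&(Rr>150),clay=Rr>1.9*G,teal=(G>1.5*Rr)&(G>60)).items():
        m=cv2.morphologyEx(M.astype(np.uint8),cv2.MORPH_OPEN,np.ones((5,5)));cs,_=cv2.findContours(m,0,cv2.CHAIN_APPROX_NONE)
        for c in cs:
            if cv2.contourArea(c)>1500:
                k=cv2.convexHull(c).reshape(-1,2);w=pts(name,k,.021)[:,:2].astype(np.float32)
                if len(w)>5: e=cv2.fitEllipse(w);print(n,k.mean(0).round(),np.round(e[0],4),np.round(e[1],4))
E
python3 - <<'E'
from sau import *
p,d=shot("wrist","w1");saucers(p);print(pose()[0])
E
```

```text
white [492. 332.] [ 0.6411 -0.1152] [0.0816 0.1171]
white [462.  66.] [0.6073 0.2076] [0.0789 0.0826]
white [244. 187.] [0.3548 0.0943] [0.3859 0.4762]
clay [451. 192.] [0.6079 0.0892] [0.0804 0.0814]
teal [263. 257.] [0.4311 0.0132] [0.1041 0.1412]
[0.43182678 0.08619638 0.1282729 ]
```

>>> servo_tool(series=[[3.5, 2.0, -0.3, 0, 0, 0], [8.0, 5.5, -0.3, 0, 0, 0], [12.5, 9.0, -0.3, 0, 0, 0], [16.5, 12.0, 0, 0, 0, 0], [17.6, 12.8, 0, 0, 0, 0]])

```text
t: 4.68
ee_pos: [0.6081, -0.0456, 0.1251]
eef_rot: [-0.0, 1.0, -0.004, -0.002]
ft_force: [-0.3, 0.6, -3.5]
grip_width: 0.62
```

>>> servo_tool(series=[[0, 0, 1.5, 0, 0, 0], [0, 0, 3.5, 0, 0, 0], [0, 0, 4.5, 0, 0, 0], [0, 0, 4.8, 0, 0, 0], [0, 0, 4.8, 0, 0, 0]])

```text
t: 5.3
ee_pos: [0.6079, -0.0452, 0.0774]
eef_rot: [-0.0, 1.0, -0.003, -0.002]
ft_force: [0.3, 0.3, -2.8]
grip_width: 0.623
```

```bash
python3 -c "
from h import *
p,r,s=pose();print(p,s['ft_force'],delta([.608,-.042,.0492+.017]),(r.inv()*R.from_matrix(np.diag([1,-1,-1]).astype(float))).as_rotvec(degrees=True))"
```

```text
[ 0.60789704 -0.04523084  0.07737811] [ 0.3364629   0.27544842 -2.82334916] [ 0.01227359 -0.32249373  1.1179613 ] [-0.03418135  0.21328758 -0.38757237]
```

>>> servo_tool(series=[[0, -0.3, 0.4, 0, 0, -0.3], [0, -0.3, 0.7, 0, 0, -0.3], [0, -0.3, 0.9, 0, 0, -0.3], [0, -0.3, 1.0, 0, 0, -0.3], [0, -0.3, 1.0, 0, 0, -0.3]])

```text
t: 5.92
ee_pos: [0.6079, -0.0423, 0.0673]
eef_rot: [-0.0, 1.0, -0.001, -0.002]
ft_force: [-0.0, 0.2, -2.3]
grip_width: 0.62
```

>>> servo_tool(series=[[0, 0, 0.1, 0, 0, 0], [0, 0, 0.1, 0, 0, 0]])

```text
t: 6.18
ee_pos: [0.608, -0.0423, 0.0664]
eef_rot: [-0.0, 1.0, -0.001, -0.002]
ft_force: [0.7, 0.2, -1.4]
grip_width: 0.618
```

>>> servo_tool(series=[[0, 0, 0.1, 0, 0, 0], [0, 0, 0.1, 0, 0, 0]])

```text
t: 6.42
ee_pos: [0.608, -0.0423, 0.0664]
eef_rot: [-0.0, 1.0, -0.001, -0.002]
ft_force: [-3.6, -0.2, 4.7]
grip_width: 0.62
```

>>> servo_tool(series=[[0, 0, 0.1, 0, 0, 0], [0, 0, 0.1, 0, 0, 0]])

```text
t: 6.68
ee_pos: [0.608, -0.0423, 0.0663]
eef_rot: [0.0, 1.0, -0.001, -0.002]
ft_force: [-3.1, -0.9, 5.8]
grip_width: 0.62
```

>>> servo_tool(series=[[0, 0, 0, 0, 0, 0], [0, 0, 0, 0, 0, 0], [0, 0, 0, 0, 0, 0], [0, 0, 0, 0, 0, 0]], grip=-1)

```text
t: 7.18
ee_pos: [0.608, -0.0423, 0.0662]
eef_rot: [0.0, 1.0, -0.001, -0.002]
ft_force: [-0.4, -0.3, -0.2]
grip_width: 0.998
```

>>> servo_tool(series=[[0, 0, -1, 0, 0, 0], [0, 0, -4, 0, 0, 0], [0, 0, -8, 0, 0, 0], [-1, 0, -10, 0, 0, 0], [-5, 0, -10, 0, 0, 0]])

```text
t: 7.8
ee_pos: [0.5608, -0.0415, 0.1694]
eef_rot: [-0.0, 1.0, -0.001, 0.001]
ft_force: [-0.9, -0.7, 1.5]
grip_width: 0.999
```

```bash
cat > find.py <<'E'
from meas import *
def find(P,x,y,zlo,zhi,r=.06):
    q=P.reshape(-1,3);q=q[(np.abs(q[:,0]-x)<r)&(np.abs(q[:,1]-y)<r)&(q[:,2]>zlo)&(q[:,2]<zhi)]
    if len(q)<50: return None
    c,rr=cv2.minEnclosingCircle(q[:,:2].astype(np.float32));return np.round(c,4),round(rr,4),len(q)
E
python3 - <<'E'
from find import *
p,d=shot("wrist","w2");P=cloud("wrist",d);print("teal",find(P,.608,-.041,.065,.105));print("clay w",find(P,.446,-.055,.048,.09))
cv2.imwrite("pics/w2.png",p[:,:,::-1])
print(pose()[0],delta([.446,-.056,.15]))
E
```

```text
teal (array([ 0.5999, -0.0415]), 0.0277, 3086)
clay w (array([ 0.4382, -0.0563]), 0.0275, 2595)
[ 0.55363377 -0.04146458  0.16704938] [-10.74939741   1.45263912   1.79169781]
```

View pics/w2.png

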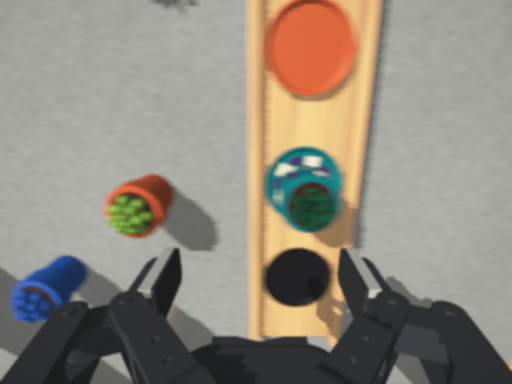

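Teal stands centred on its saucer at (303,190): about (.608,−.0415) once the ~8 mm arm drift during that capture is taken out, since clay shifted by the same amount. Clay is next.

>>> servo_tool(series=[[-5, 0.7, 1, 0, 0, 0], [-9.5, 1.4, 2, 0, 0, 0], [-10.8, 1.4, 6, 0, 0, 0], [-10.8, 1.4, 10, 0, 0, 0], [-10.8, 1.4, 10, 0, 0, 0]])

```text
t: 8.48
ee_pos: [0.4426, -0.0551, 0.0664]
eef_rot: [0.0, 1.0, 0.0, -0.006]
ft_force: [-0.5, 0.8, 0.5]
grip_width: 1.0
```

```bash
python3 -c "
from h import *
p,r,s=pose();print(p,delta([.4455,-.0555,.0475]),(r.inv()*R.from_matrix(np.diag([1,-1,-1]).astype(float))).as_rotvec(degrees=True))"
```

```text
[ 0.44261741 -0.05512496  0.06636553] [0.31216075 0.03617047 1.8827721 ] [0.04428154 0.7270758  0.02353369]
```

>>> servo_tool(series=[[0.3, 0, 1, 0, 0.7, 0], [0.3, 0, 1.9, 0, 0.7, 0], [0.3, 0, 1.9, 0, 0.7, 0]])

```text
t: 8.85
ee_pos: [0.4454, -0.0551, 0.0472]
eef_rot: [0.0, 1.0, 0.0, -0.0]
ft_force: [-0.2, -0.1, 0.4]
grip_width: 1.001
```

>>> servo_tool(series=[[0, 0, 0, 0, 0, 0], [0, 0, 0, 0, 0, 0], [0, 0, 0, 0, 0, 0], [0, 0, 0, 0, 0, 0], [0, 0, 0, 0, 0, 0]], grip=1)

```text
t: 9.48
ee_pos: [0.4461, -0.0551, 0.0479]
eef_rot: [0.0, 1.0, 0.0, 0.0]
ft_force: [-0.5, -0.4, 5.6]
grip_width: 0.615
```

>>> servo_tool(series=[[0, 0, -0.5, 0, 0, 0], [0, 0, -2.5, 0, 0, 0], [0, 0, -5.5, 0, 0, 0], [0, 0, -8, 0, 0, 0], [0, 0, -8, 0, 0, 0]])

```text
t: 10.1
ee_pos: [0.4471, -0.0553, 0.1292]
eef_rot: [0.001, 1.0, 0.0, 0.002]
ft_force: [-0.9, 0.6, -2.5]
grip_width: 0.619
```

```bash
python3 -c "
from h import *
p,r,s=pose();print(p,s['ft_force'],s['grip_width'],delta([.608,.0877,.13]),(r.inv()*R.from_matrix(np.diag([1,-1,-1]).astype(float))).as_rotvec(degrees=True))"
```

```text
[ 0.44707613 -0.05534035  0.12917724] [-0.90550458  0.57179388 -2.49039849] 0.6191726328064446 [ 16.09623728 -14.29979888  -0.06341853] [ 0.14900877 -0.19954666  0.01440696]
```

>>> servo_tool(series=[[2.5, -3.5, -0.3, 0, 0, 0], [6.5, -7, -0.3, 0, 0, 0], [11, -10.5, -0.3, 0, 0, 0], [15, -13.5, 0, 0, 0, 0], [16.1, -14.3, 0, 0, 0, 0]])

```text
t: 10.72
ee_pos: [0.6082, 0.0907, 0.1265]
eef_rot: [-0.0, 1.0, 0.002, 0.0]
ft_force: [0.2, -0.8, -2.6]
grip_width: 0.62
```

>>> servo_tool(series=[[0, 0, 1.5, 0, 0, 0], [0, 0, 3.5, 0, 0, 0], [0, 0, 4.5, 0, 0, 0], [0, 0, 4.8, 0, 0, 0], [0, 0, 4.8, 0, 0, 0]])

```text
t: 11.35
ee_pos: [0.6082, 0.0903, 0.0788]
eef_rot: [-0.0, 1.0, 0.001, 0.0]
ft_force: [-0.2, 0.3, -2.1]
grip_width: 0.619
```

```bash
python3 -c "
from h import *
p,r,s=pose();print(p,s['ft_force'],delta([.608,.088,.0649]),(r.inv()*R.from_matrix(np.diag([1,-1,-1]).astype(float))).as_rotvec(degrees=True))"
```

```text
[0.60822404 0.09028374 0.07880403] [-0.17043277  0.33618152 -2.14875408] [-0.0237173   0.22872752  1.39032331] [-0.01732798 -0.02678721  0.1663803 ]
```

>>> servo_tool(series=[[0, 0.2, 0.6, 0, 0, 0], [0, 0.2, 1.0, 0, 0, 0], [0, 0.2, 1.2, 0, 0, 0], [0, 0.2, 1.3, 0, 0, 0], [0, 0.2, 1.3, 0, 0, 0]])

```text
t: 11.98
ee_pos: [0.6083, 0.0884, 0.0658]
eef_rot: [-0.0, 1.0, 0.002, 0.0]
ft_force: [-0.1, -0.6, -2.9]
grip_width: 0.621
```

>>> servo_tool(series=[[0, 0, 0.1, 0, 0, 0], [0, 0, 0.1, 0, 0, 0]])

```text
t: 12.22
ee_pos: [0.6085, 0.0886, 0.0651]
eef_rot: [-0.0, 1.0, 0.002, 0.0]
ft_force: [0.2, -0.1, -0.4]
grip_width: 0.618
```

>>> servo_tool(series=[[0, 0, 0.1, 0, 0, 0], [0, 0, 0.1, 0, 0, 0]])

```text
t: 12.48
ee_pos: [0.6085, 0.0886, 0.065]
eef_rot: [0.0, 1.0, 0.002, 0.0]
ft_force: [-2.2, -1.1, 4.5]
grip_width: 0.625
```

>>> servo_tool(series=[[0, 0, 0, 0, 0, 0], [0, 0, 0, 0, 0, 0], [0, 0, 0, 0, 0, 0], [0, 0, 0, 0, 0, 0]], grip=-1)

```text
t: 12.98
ee_pos: [0.6085, 0.0886, 0.0649]
eef_rot: [0.0, 1.0, 0.002, 0.0]
ft_force: [-0.6, 1.0, 0.3]
grip_width: 0.998
```

>>> servo_tool(series=[[0, 0, -1, 0, 0, 0], [0, 0, -4, 0, 0, 0], [0, 0, -8, 0, 0, 0], [-3, 0, -10, 0, 0, 0], [-7, 4, -10, 0, 0, 0]])

```text
t: 13.6
ee_pos: [0.5395, 0.0525, 0.1678]
eef_rot: [-0.001, 1.0, 0.005, 0.003]
ft_force: [0.6, -1.8, -0.1]
grip_width: 1.0
```

>>> servo_tool(series=[[-4, 4, 0, 0, 0, 0], [-7, 9, 0, 0, 0, 0], [-9, 15, 0, 0, 0, 0], [-10, 21, 0, 0, 0, 0], [-10, 25, 0, 0, 0, 0]])

```text
t: 14.22
ee_pos: [0.4409, -0.2018, 0.1675]
eef_rot: [-0.0, 1.0, 0.003, 0.003]
ft_force: [1.1, 0.2, 0.5]
grip_width: 1.005
```

>>> servo_tool(series=[[0, 0.5, 0, 0, 0, 0], [0, 0.5, 0, 0, 0, 0], [0, 0.5, 0, 0, 0, 0]])

```text
t: 14.6
ee_pos: [0.4414, -0.205, 0.1677]
eef_rot: [-0.0, 1.0, 0.005, 0.004]
ft_force: [0.2, 1.4, -0.2]
grip_width: 1.004
```

Run:
```python
from find import *
p,d=shot("top","t2");P=cloud("top",d)
for n,a in dict(teal=(.608,-.041,.07,.1),clay=(.608,.088,.07,.1),white=(.434,-.226,.048,.09),black=(.433,.203,.048,.09)).items(): print(n,find(P,*a,r=.045))
p,d=shot("wrist","w3");P=cloud("wrist",d);print("white w",find(P,.436,-.226,.048,.09,.045),"clay w",find(P,.608,.088,.065,.105),"teal w",find(P,.608,-.041,.065,.105))
q,r,s=pose();print(q,delta([.436,-.2265,.065]),(r.inv()*R.from_matrix(np.diag([1,-1,-1]).astype(float))).as_rotvec(degrees=True))
```

```text
teal (array([ 0.6055, -0.0407]), 0.0272, 411)
clay (array([0.606 , 0.0889]), 0.0272, 410)
white (array([ 0.4326, -0.2147]), 0.0232, 109)
black (array([0.4336, 0.2032]), 0.0271, 399)
white w (array([ 0.4375, -0.2269]), 0.0271, 2544) clay w None teal w (array([ 0.6015, -0.0568]), 0.0226, 1762)
[ 0.44134893 -0.20526654  0.16761175] [-0.62555893  2.11766151 10.25722258] [ 0.00174892 -0.39670718  0.53044628]
```

>>> servo_tool(series=[[-0.5, 2.1, 1, 0, -0.4, 0.5], [-0.5, 2.1, 5, 0, -0.4, 0.5], [-0.5, 2.1, 9, 0, -0.4, 0.5], [-0.5, 2.1, 10.2, 0, -0.4, 0.5], [-0.5, 2.1, 10.2, 0, -0.4, 0.5]])

```text
t: 15.32
ee_pos: [0.4369, -0.2265, 0.0651]
eef_rot: [-0.001, 1.0, 0.0, -0.001]
ft_force: [-0.1, -0.5, 0.2]
grip_width: 1.002
```

```bash
python3 -c "
from h import *
p,r,s=pose();print(p,delta([.437,-.2265,.0475]),(r.inv()*R.from_matrix(np.diag([1,-1,-1]).astype(float))).as_rotvec(degrees=True))"
```

```text
[ 0.43692222 -0.22646237  0.06509827] [0.00981594 0.00570303 1.75981184] [-0.06304398  0.06641513  0.02414569]
```

>>> servo_tool(series=[[0, 0, 1, 0, 0, 0], [0, 0, 1.8, 0, 0, 0], [0, 0, 1.8, 0, 0, 0]])

```text
t: 15.7
ee_pos: [0.4366, -0.2263, 0.0468]
eef_rot: [-0.001, 1.0, 0.0, -0.001]
ft_force: [0.1, -0.7, -0.1]
grip_width: 1.005
```

>>> servo_tool(series=[[0, 0, 0, 0, 0, 0], [0, 0, 0, 0, 0, 0], [0, 0, 0, 0, 0, 0], [0, 0, 0, 0, 0, 0], [0, 0, 0, 0, 0, 0]], grip=1)

```text
t: 16.32
ee_pos: [0.4371, -0.2265, 0.0474]
eef_rot: [-0.0, 1.0, 0.0, -0.0]
ft_force: [0.1, -0.0, 4.8]
grip_width: 0.617
```

>>> servo_tool(series=[[0, 0, -0.5, 0, 0, 0], [0, 0, -3, 0, 0, 0], [0, 0, -7, 0, 0, 0], [0, 0, -11, 0, 0, 0], [0, 0, -13, 0, 0, 0]])

```text
t: 16.95
ee_pos: [0.4376, -0.2267, 0.1791]
eef_rot: [0.0, 1.0, 0.0, 0.0]
ft_force: [-0.3, -0.8, -2.7]
grip_width: 0.617
```

>>> servo_tool(series=[[0, -2, 0, 0, 0, 0], [1, -6, 0, 0, 0, 0], [2, -11, 0, 0, 0, 0], [3, -16, 0, 0, 0, 0], [5, -20, 0, 0, 0, 0]])

```text
t: 17.58
ee_pos: [0.4854, -0.0232, 0.1773]
eef_rot: [0.0, 1.0, 0.001, -0.001]
ft_force: [0.9, -0.9, -2.6]
grip_width: 0.619
```

```bash
python3 -c "
from h import *
p,r,s=pose();print(p,s['ft_force'],s['grip_width'],delta([.608,.208,.18]),(r.inv()*R.from_matrix(np.diag([1,-1,-1]).astype(float))).as_rotvec(degrees=True))"
```

```text
[ 0.48535568 -0.0231626   0.17731726] [ 0.86653476 -0.87216427 -2.62683531] 0.6193465383092767 [ 12.32855135 -23.08138041  -0.32623232] [0.05397943 0.16865568 0.16121569]
```

>>> servo_tool(series=[[3, -5, 0, 0, 0, 0], [6, -10.5, 0, 0, 0, 0], [9, -16, 0, 0, 0, 0], [11.5, -21, 0, 0, 0, 0], [12.3, -23.1, 0, 0, 0, 0]])

```text
t: 18.2
ee_pos: [0.6053, 0.2142, 0.1745]
eef_rot: [-0.001, 1.0, 0.005, -0.004]
ft_force: [-0.4, 0.3, -1.9]
grip_width: 0.62
```

>>> servo_tool(series=[[0, 0, 2, 0, 0, 0], [0, 0, 5, 0, 0, 0], [0, 0, 8, 0, 0, 0], [0, 0, 9.8, 0, 0, 0], [0, 0, 9.8, 0, 0, 0]])

```text
t: 18.82
ee_pos: [0.6028, 0.2129, 0.0741]
eef_rot: [-0.0, 1.0, 0.004, -0.006]
ft_force: [-1.4, 0.5, -2.3]
grip_width: 0.617
```

```bash
python3 -c "
from h import *
p,r,s=pose();print(p,s['ft_force'],s['grip_width'],delta([.608,.208,.0644]),(r.inv()*R.from_matrix(np.diag([1,-1,-1]).astype(float))).as_rotvec(degrees=True))"
```

```text
[0.60275042 0.21290318 0.07410902] [-1.4276774   0.51114965 -2.25314558] 0.6174835439798034 [0.53182088 0.49545838 0.9645366 ] [-0.02872341  0.66341054  0.5047728 ]
```

>>> servo_tool(series=[[0.5, 0.5, 0, 0, 0.6, 0.5], [0.5, 0.5, 0.3, 0, 0.6, 0.5], [0.5, 0.5, 0.6, 0, 0.6, 0.5], [0.5, 0.5, 0.8, 0, 0.6, 0.5], [0.5, 0.5, 0.8, 0, 0.6, 0.5]])

```text
t: 19.45
ee_pos: [0.6075, 0.2081, 0.0659]
eef_rot: [-0.0, 1.0, 0.0, -0.001]
ft_force: [1.0, 0.2, -2.9]
grip_width: 0.622
```

>>> servo_tool(series=[[0, 0, 0.1, 0, 0, 0], [0, 0, 0.1, 0, 0, 0]])

```text
t: 19.7
ee_pos: [0.6075, 0.2082, 0.0649]
eef_rot: [-0.0, 1.0, 0.0, -0.001]
ft_force: [0.7, -0.6, -2.2]
grip_width: 0.619
```

>>> servo_tool(series=[[0, 0, 0.1, 0, 0, 0], [0, 0, 0.1, 0, 0, 0]])

```text
t: 19.95
ee_pos: [0.6076, 0.2083, 0.0645]
eef_rot: [-0.0, 1.0, 0.0, -0.001]
ft_force: [-2.1, -1.5, 2.6]
grip_width: 0.619
```

```bash
python3 -c "
from h import *
p,r,s=pose();print(p,s['ft_force'],s['grip_width'],delta([.608,.208,.0644]),(r.inv()*R.from_matrix(np.diag([1,-1,-1]).astype(float))).as_rotvec(degrees=True))"
```

```text
[0.60758179 0.20826985 0.06450029] [-2.13190959 -1.53138576  2.60140503] 0.6189700686975266 [0.04181928 0.02700906 0.00997203] [-0.0196343   0.06580581  0.02788842]
```

>>> servo_tool(series=[[0, 0, 0, 0, 0, 0], [0, 0, 0, 0, 0, 0], [0, 0, 0, 0, 0, 0], [0, 0, 0, 0, 0, 0]], grip=-1)

```text
t: 20.45
ee_pos: [0.6076, 0.2083, 0.0645]
eef_rot: [-0.0, 1.0, 0.0, -0.001]
ft_force: [0.5, 0.1, -0.9]
grip_width: 0.998
```

>>> servo_tool(series=[[0, 0, -1, 0, 0, 0], [0, 0, -4, 0, 0, 0], [0, 0, -8, 0, 0, 0], [-3, 0, -10, 0, 0, 0], [-8, 0.2, -10, 0, 0, 0]])

```text
t: 21.08
ee_pos: [0.5291, 0.2074, 0.1673]
eef_rot: [-0.002, 1.0, -0.0, 0.002]
ft_force: [-0.7, 0.2, 0.3]
grip_width: 0.994
```

>>> servo_tool(series=[[-4, 0.5, 0, 0, 0, 0], [-8, 0.5, 0, 0, 0, 0], [-9, 0.5, 0, 0, 0, 0], [-9, 0.5, 0, 0, 0, 0], [-9, 0.5, 0, 0, 0, 0]])

```text
t: 21.7
ee_pos: [0.4404, 0.2024, 0.1676]
eef_rot: [-0.002, 1.0, -0.001, 0.002]
ft_force: [0.2, -0.5, -0.0]
grip_width: 0.999
```

Run:
```python
from find import *
p,d=shot("wrist","w4");P=cloud("wrist",d);print("black w",find(P,.436,.203,.048,.09,.045),"white w",find(P,.608,.208,.065,.105),"clay w",find(P,.608,.088,.065,.105))
q,r,s=pose();print(q,delta([.4365,.203,.065]),(r.inv()*R.from_matrix(np.diag([1,-1,-1]).astype(float))).as_rotvec(degrees=True))
```

```text
black w (array([0.4363, 0.2041]), 0.027, 2719) white w (array([0.6066, 0.2075]), 0.0274, 3347) clay w (array([0.6085, 0.1015]), 0.0234, 728)
[0.44024956 0.20250252 0.16738751] [-4.16072630e-01 -1.89201166e-03  1.02372835e+01] [-0.26518409 -0.22993068 -0.06824129]
```

>>> servo_tool(series=[[-0.4, -0.1, 1, -0.3, -0.2, 0], [-0.4, -0.1, 5, -0.3, -0.2, 0], [-0.4, -0.1, 9, -0.3, -0.2, 0], [-0.4, -0.1, 10.2, -0.3, -0.2, 0], [-0.4, -0.1, 10.2, -0.3, -0.2, 0]])

```text
t: 22.38
ee_pos: [0.4361, 0.2045, 0.0649]
eef_rot: [-0.0, 1.0, -0.0, -0.001]
ft_force: [-0.2, 0.0, 0.4]
grip_width: 0.996
```

```bash
python3 -c "
from h import *
p,r,s=pose();print(p,delta([.4365,.2035,.0475]),(r.inv()*R.from_matrix(np.diag([1,-1,-1]).astype(float))).as_rotvec(degrees=True))"
```

```text
[0.43614646 0.20446428 0.06491   ] [0.03812391 0.09674974 1.74092381] [-0.01098407  0.09011509 -0.01903487]
```

>>> servo_tool(series=[[0, 0.1, 1, 0, 0, 0], [0, 0.1, 1.8, 0, 0, 0], [0, 0.1, 1.8, 0, 0, 0]])

```text
t: 22.75
ee_pos: [0.436, 0.2033, 0.0467]
eef_rot: [0.0, 1.0, -0.0, -0.001]
ft_force: [-0.6, -0.3, -0.3]
grip_width: 1.003
```

>>> servo_tool(series=[[0, 0, 0, 0, 0, 0], [0, 0, 0, 0, 0, 0], [0, 0, 0, 0, 0, 0], [0, 0, 0, 0, 0, 0], [0, 0, 0, 0, 0, 0]], grip=1)

```text
t: 23.38
ee_pos: [0.4363, 0.2033, 0.0472]
eef_rot: [0.0, 1.0, -0.0, -0.001]
ft_force: [-2.1, -0.5, 5.5]
grip_width: 0.619
```

>>> servo_tool(series=[[0, 0, -0.5, 0, 0, 0], [0, 0, -3, 0, 0, 0], [0, 0, -7, 0, 0, 0], [0, 0, -11, 0, 0, 0], [0, 0, -13, 0, 0, 0]])

```text
t: 24.0
ee_pos: [0.437, 0.2039, 0.1791]
eef_rot: [0.0, 1.0, -0.0, 0.001]
ft_force: [0.0, -0.8, -2.3]
grip_width: 0.616
```

>>> servo_tool(series=[[0, 2, 0, 0, 0, 0], [1, 6, 0, 0, 0, 0], [2, 10.5, 0, 0, 0, 0], [3, 15, 0, 0, 0, 0], [4, 18, 0, 0, 0, 0]])

```text
t: 24.62
ee_pos: [0.4768, 0.0212, 0.1789]
eef_rot: [0.001, 1.0, -0.001, 0.0]
ft_force: [0.1, -0.1, -2.2]
grip_width: 0.616
```

```bash
python3 -c "
from h import *
p,r,s=pose();print(p,s['ft_force'],s['grip_width'],delta([.6075,-.156,.18]),(r.inv()*R.from_matrix(np.diag([1,-1,-1]).astype(float))).as_rotvec(degrees=True))"
```

```text
[0.47677325 0.0212257  0.17893736] [ 0.05153293 -0.13062971 -2.19421146] 0.6159668503670855 [13.12008223 17.68769024 -0.06842513] [ 0.08353211 -0.05261463 -0.15315551]
```

Contact is expected at TCP z ≈ .0642.

>>> servo_tool(series=[[2.5, 4, 0, 0, 0, 0], [5.5, 8, 0, 0, 0, 0], [9, 12.5, 0, 0, 0, 0], [12, 16.5, 0, 0, 0, 0], [13.1, 17.7, 0, 0, 0, 0]])

```text
t: 25.25
ee_pos: [0.6078, -0.1602, 0.1779]
eef_rot: [0.001, 1.0, -0.004, -0.0]
ft_force: [-1.3, 0.4, -2.1]
grip_width: 0.619
```

>>> servo_tool(series=[[0, 0, 2, 0, 0, 0], [0, 0, 5, 0, 0, 0], [0, 0, 8, 0, 0, 0], [0, 0, 9.8, 0, 0, 0], [0, 0, 9.8, 0, 0, 0]])

```text
t: 25.88
ee_pos: [0.606, -0.1591, 0.0782]
eef_rot: [-0.0, 1.0, -0.003, -0.002]
ft_force: [-0.6, -0.0, -2.1]
grip_width: 0.618
```

```bash
python3 -c "
from h import *
p,r,s=pose();print(p,s['ft_force'],s['grip_width'],delta([.6075,-.156,.0642]),(r.inv()*R.from_matrix(np.diag([1,-1,-1]).astype(float))).as_rotvec(degrees=True))"
```

```text
[ 0.60604784 -0.15910017  0.07819933] [-0.64126049 -0.01237841 -2.09544006] 0.6184765507744305 [ 0.14848597 -0.31079887  1.39941643] [-0.00484724  0.21176576 -0.35139249]
```

>>> servo_tool(series=[[0.1, -0.3, 0.2, 0, 0.2, -0.4], [0.1, -0.3, 0.7, 0, 0.2, -0.4], [0.1, -0.3, 1.1, 0, 0.2, -0.4], [0.1, -0.3, 1.3, 0, 0.2, -0.4], [0.1, -0.3, 1.3, 0, 0.2, -0.4]])

```text
t: 26.5
ee_pos: [0.6069, -0.1562, 0.065]
eef_rot: [-0.0, 1.0, 0.0, -0.0]
ft_force: [0.0, 0.5, -2.3]
grip_width: 0.623
```

>>> servo_tool(series=[[0, 0, 0.1, 0, 0, 0], [0, 0, 0.1, 0, 0, 0]])

```text
t: 26.75
ee_pos: [0.6072, -0.1562, 0.0643]
eef_rot: [-0.0, 1.0, 0.0, 0.0]
ft_force: [-0.3, -0.2, -0.3]
grip_width: 0.62
```

>>> servo_tool(series=[[0, 0, 0.1, 0, 0, 0], [0, 0, 0.1, 0, 0, 0]])

```text
t: 27.0
ee_pos: [0.6072, -0.1562, 0.0643]
eef_rot: [0.0, 1.0, 0.0, -0.0]
ft_force: [-1.9, 0.5, 6.0]
grip_width: 0.616
```

>>> servo_tool(series=[[0, 0, 0, 0, 0, 0], [0, 0, 0, 0, 0, 0], [0, 0, 0, 0, 0, 0], [0, 0, 0, 0, 0, 0]], grip=-1)

```text
t: 27.5
ee_pos: [0.6072, -0.1563, 0.0641]
eef_rot: [0.0, 1.0, 0.0, -0.0]
ft_force: [0.0, -0.3, -0.0]
grip_width: 1.005
```

>>> servo_tool(series=[[0, 0, -1, 0, 0, 0], [0, 0, -4, 0, 0, 0], [0, 0, -9, 0, 0, 0], [0, 1, -14, 0, 0, 0], [0, 5, -16, 0, 0, 0]])

```text
t: 28.12
ee_pos: [0.6096, -0.2028, 0.2295]
eef_rot: [0.001, 1.0, 0.003, 0.003]
ft_force: [0.8, -0.1, -0.3]
grip_width: 0.999
```

>>> servo_tool(series=[[0, 5, 0, 0, 0, 0], [0, 10, 0, 0, 0, 0], [0, 13, 0, 0, 0, 0], [0, 13, 0, 0, 0, 0], [0, 13, 0, 0, 0, 0]])

```text
t: 28.75
ee_pos: [0.6109, -0.3313, 0.2301]
eef_rot: [0.0, 1.0, 0.004, 0.004]
ft_force: [-0.4, 0.9, 0.1]
grip_width: 1.005
```

Run:
```python
from find import *
p,d=shot("top","t5");P=cloud("top",d)
for n,a in dict(teal=(.608,-.041,.07,.1),clay=(.608,.088,.07,.1),white=(.608,.208,.07,.1),black=(.608,-.156,.07,.1),candle=(.458,.364,.048,.1),sculpt=(.4525,-.381,.048,.1)).items(): print(n,find(P,*a,r=.045))
q,_=shot("side","s5")
a=cv2.resize(p[100:280,80:450],(740,360));b=cv2.resize(q[110:290,140:380],(320,240))
c=np.zeros((600,740,3),np.uint8);c[:360]=a;c[360:,:320]=b;cv2.imwrite("pics/end.png",c[:,:,::-1])
```

```text
teal (array([ 0.6057, -0.0406]), 0.0276, 407)
clay (array([0.6066, 0.089 ]), 0.0273, 405)
white (array([0.6057, 0.2073]), 0.0278, 408)
black (array([ 0.6054, -0.1544]), 0.0271, 406)
candle (array([0.4588, 0.3651]), 0.0342, 655)
sculpt (array([ 0.4532, -0.381 ]), 0.0322, 112)
```

View pics/end.png

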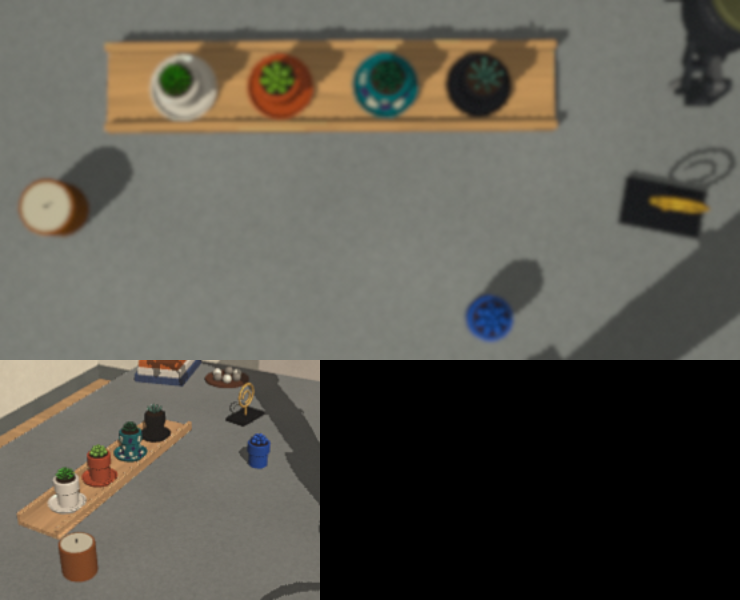

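All four pots stand upright on their matching saucers: white (183,87), clay (280,85), teal (386,84), black (479,84). The candle, sculpture and blue pot haven't moved. Handing in.

```bash
python3 -c "
from h import *
print(env.finish_job())"
```

```text
the job is handed in; nothing more can be done
None
```

All four pots are standing upright on their matching saucers, and I handed the job in at about 29 s. I moved them in the order you listed: mosaic, terracotta, white, black. Each was lowered until light contact (3–6 N) before release.

- **Centring:** the last top view puts every pot within about 3 mm of its saucer centre. That includes the top camera reading about 2–3 mm short in x on the pots compared with the wrist camera.
- **Bystanders:** the candle and sculpture read within about 1 mm of where they started, which is within measuring noise. The blue look-alike was never touched, and the final picture shows it still in place.
- **A disagreement:** one wrist picture, taken after placing the mosaic pot, was captured while the arm was still moving and read about 8 mm off in x. Later views confirmed the pot was centred.

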